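# Close and pin a mask mould

### The arm

A 6-joint arm with a two-finger parallel gripper is mounted at the origin on the work surface. World frame = base frame: x ahead of the robot, y to its left, z up, the work surface at z = 0. Lengths are in m, angles in rad, forces in N, time in s.
With the tool pointing down it reaches from about 0.35 to 0.775 m from the base axis. Payload 5.5 kg.
Tool frame: the origin (TCP) lies midway between the tips of the shut fingers; the grasp point (between the pads) lies behind it (env.grip_point_offset is the z of the grasp point in the tool frame, in m); z points along the fingers, y is the direction in which the jaws open and shut (so a half turn about z gives the same grasp; the last joint's range is limited). The gripper opens to 85 mm and grips with 20 to 120 N. Pads are 22 mm wide; open, the fingers measure 114 mm over their backs; the gripper's body (76 mm by 85 mm) begins 54 mm behind the grasp point. The pads swing forward as they close: fully open they stand 13 mm farther back than shut.
Start: joints at [1.049, 0.313, 0.046, 1.304, 0, 1.431], TCP at [0.214, 0.534, 0.194] pointing down, gripper open.
Joint ranges: [-2.76, 2.76], [-0.86, 1.69], [-1.03, 1.26], [-2.2, 2.34], [-1.47, 1.5], [-3.14, 3.14]. Speed limits (rad/s): [2.57, 2.57, 3.14, 3.14, 3.14, 3.14].

### API

Orientations are given as a unit quaternion [w, x, y, z].
In Python, from workcell import env, viewer gives the robot as it stands. The module is installed in compiled form; this text tells all that it offers.
- The arm moves only by the shell command python3 -m inch 'ROWS' [OPENING] [FORCE]. ROWS is JSON, a list of rows, each a list of 2 entries, a list of its own where there are three numbers: the shift along the tool's x, y, z in m, then the turn about the tool's z in degrees. In form: [[[tx, ty, tz], spin], ...]. A call has 1 to 5 rows; each row is the pose to reach, as a shift and turn from the pose measured when the call began, along the tool's axes at that moment; what a row does not reach only later rows make up. A row lasts 1/12 s, in which the tool goes at most 41.7 mm and 7.16 degrees, less where a joint would pass 70% of its speed; a pose out of reach is approached as far as the arm can. A call with a gripper value outside its range is refused whole. OPENING is the closure, from 0 (fully open) to 1 (shut), set as the call begins (- or left out, the last holds). The fingers move at their own pace and stop on an object; FORCE is the grip in N (left out, the last holds). Time passes only in rows, so rows that repeat a pose let the fingers close. It gives the time, the measured TCP pose, the force and the opening at its end, in the units of the state.
- env.get_state(): the state, without advancing time (a new reading comes with each control period).
- viewer.read_camera(name): name is "side" or "top" or "wrist"; returns a dict with "image" (420x560x3 uint8, red, green, blue), "depth" (420x560 float32, m along the optical axis (not along the pixel's ray), 0 where there is no reading), "vertical_fov" (degrees; the focal length in pixels is half the picture's height over the tangent of half this angle, whatever the lens; pixels are square), "cx", "cy" (the principal point, pixels), "R" (3x3) and "t" (3): a world point X has camera coordinates R X + t; the wrist camera has in their place "T_tool_cam" (4x4, takes a point from camera to tool coordinates, whose origin is the TCP and whose axes are the flange's). Camera axes: x right, y down, z forward; pixel columns grow to the right and rows downward; lengths in m; the calibration is good to about 2 mm. The wrist camera is an equidistant fisheye: a pixel r from the principal point sees the ray r / f radians off the axis. A picture is of the moment at which its call begins: read the wrist's pose just before it.
- env.hand_in(): hands the job in, once; it reports no verdict.
The state is a dict: "clock": time; "joint_pos": joint angles; "qvel": joint speeds; "tau": joint torques, N m; "tcp_pos": TCP position; "orientation": TCP orientation; "wrist_force": force on the tool from outside, world axes, zero at the start; "ft_torque": the same for the moment, N m; "finger_gap": finger opening in m.
Only numpy, scipy, OpenCV 4.12 (cv2) and the standard library are available. Lean on these libraries where they do the work, as an engineer would, in place of code of your own. Each camera call takes 0.05 s, during which the arm holds its last target. There are 200 camera calls.

### The job

Close the blue mask mould: pick up its loose wooden cover by the black handle and set it gently onto the rim, without dropping it, so that it sits level and fully down with its steel lug between the two aluminium cheeks of the fork. Then push the red-headed pin, which is already started in the fork, through the lug until its head is fully home against the fork. Leave the paint jar and the loose brush where they are.

Things in the scene. Friction and masses are not known exactly. Their poses are not given: they have to be found in the camera images.
- mould: Blue open mould box, white mask form inside, fixed to the bench: 130 (x) x 170 (y) x 60 mm high, walls 8 mm. Origin: centre of its underside, on the bench; z up; yaw up to 0.3 rad. Its -x side faces the robot and carries the aluminium fork: two upright cheeks, x = -115 to -75, z = 38 to 88 mm; thick cheek y = -49 to -13 (hole 15 mm), thin cheek y = 13 to 27 mm (hole 17 mm).
- rim (a point): Centre of the mould's mouth (inside 114 x 154 mm) at rim height: mould frame (0, 0, 60) mm; axes as the mould's.
- seat (a point): Point on the axis of the fork's holes (level, along the mould's y), in the outer face of the thick cheek: mould frame (-95, -49, 68) mm. The underside of the pin's head must come to rest here. Axes as the mould's: +y is the direction to push.
- cover: Loose cover, about 0.45 kg, lying right way up on the bench: plywood plate 134 (x) x 174 (y) x 8 mm; under it a plug 14 mm deep, tapering from 108 x 148 to about 92 x 132 mm (3 mm play each side when seated, about 10 mm lead-in). Origin: centre of the plug's underside; z up. Seated, its axes match the mould's and its origin lies 46 mm above the mould's.
- cover_under (a point): Centre of the underside of the cover's plate, 14 mm above the cover's origin; comes to rim when seated; axes as the cover's.
- cover_handle (a point): Centre of the black handle bar, 53 mm above the cover's origin: bar 90 mm along the cover's y, 14 mm wide in x, 14 mm high, on two end posts (14 x 12 mm, at y = +-39 mm), 24 mm free under it. Can be grasped across x from above. Axes as the cover's.
- lug_hole (a point): Centre of the 24 mm hole (along y) in the cover's steel lug: cover frame (-95, 0, 22) mm. Lug: 14 mm thick (y), x = -115 to -75, z = 2 to 42 mm; it goes into the fork's 26 mm gap.
- pin: Loose headed pin, about 0.12 kg, started (head drooping 2 to 4 mm) in the fork's thick cheek, slides lightly: steel shank 14 mm diameter, 86 mm long with taper nose; red head 36 mm diameter, domed, 14 mm thick (y = -14 to 0). Origin: on its axis at the head's underside; +y runs to the nose. Starts 50 to 62 mm short of seat, nose not yet in the gap.
- paint_jar: Bystander: glass paint jar with a green label, 60 mm diameter, 80 mm high, between or behind the mould and the cover; origin at the centre of its underside.
- brush: Bystander: loose paint brush lying on the bench between the mould and the cover, about 200 mm long, under 30 mm high.
Things that resemble listed ones, but are neither listed nor needed, are in the scene too. Of the things that look like the pin, the middle-sized one is meant.

How it is judged:
On the way:
1. the cover sits level and fully down on the rim, lug in the fork, with the pin still drawn back (z of cover_under in the frame of mould between 0.055 and 0.0635 m and x of cover_under in the frame of mould between -0.007 and 0.007 m and y of cover_under in the frame of mould between -0.007 and 0.007 m and angle between the z axis of cover and the z axis of mould, either way round below 0.04 rad and y of lug_hole in the frame of mould between -0.013 and 0.013 m and x of lug_hole in the frame of mould between -0.105 and -0.085 m and y of pin in the frame of mould below -0.085 m), for 0.2 s.
At the end, for the whole second after the job is handed in: The cover is seated on the mould (underside of its plate within 3.5 mm of the rim, centred within 7 mm, level with it within 0.04 rad, lug in the fork) and the pin is through fork and lug with its head within 4 mm of the thick cheek and in line with the holes (within 0.06 rad); both are at rest (z of cover_under in the frame of mould between 0.055 and 0.0635 m and x of cover_under in the frame of mould between -0.007 and 0.007 m and y of cover_under in the frame of mould between -0.007 and 0.007 m and angle between the z axis of cover and the z axis of mould, either way round below 0.04 rad and y of lug_hole in the frame of mould between -0.013 and 0.013 m and x of lug_hole in the frame of mould between -0.105 and -0.085 m and y of pin in the frame of mould between -0.053 and -0.044 m and x of pin in the frame of mould between -0.1 and -0.09 m and z of pin in the frame of mould between 0.063 and 0.073 m and angle between the y axis of pin and the y axis of mould, either way round below 0.06 rad and linear speed of each of cover, pin below 0.02 m/s); the robot touches nothing.
It fails at once if the cover is dropped or thrown: it moves faster than 0.6 m/s (a fall of about 2 cm) while the fingers do not touch it (contact force between the fingers and cover below 0.1 N and linear speed of cover above 0.6 m/s).
It fails at once if the paint jar is pushed more than 4 cm away or knocked over (distance of paint_jar from where it was at the start of the episode above 0.04 m or angle between paint_jar's own z axis and vertical above 0.6 rad).
It fails at once if the loose brush is moved more than 4 cm (distance of brush from where it was at the start of the episode above 0.04 m).
It also fails if it takes over 53 s, if anything falls off the work surface, if the arm or the gripper's body presses on something with over 40 N, if the wrist force passes 120 N, or if a joint passes its speed limit or range.

## Working session

There is one attempt and no reset: what is moved stays moved. The work goes in short steps, Python scripts to look and compute and a shell command to move; the robot and the scene stay as the last step left them, time stands still between calls to the robot, and variables do not carry over. Pictures are saved under pics/ and viewed, on a budget of 10 in all, crops included, one or two more only if the job needs it, and the job is handed in when it is done.

```bash
mkdir -p pics; cat > h.py <<'E'
import numpy as np, cv2
from workcell import env, viewer
def cam(n):
    c=viewer.read_camera(n); c['f']=210/np.tan(np.radians(c['vertical_fov'])/2); return c
def world(c):
    h,w=c['depth'].shape; u,v=np.meshgrid(np.arange(w),np.arange(h)); d=c['depth']
    P=np.stack([(u-c['cx'])/c['f']*d,(v-c['cy'])/c['f']*d,d],-1)
    return (P-c['t'])@c['R']
E
python3 - <<'E'
from h import *
s=env.get_state(); print(s, env.grip_point_offset)
for n in('top','side'):
    c=cam(n); np.savez(n+'.npz',**c); print(n,c['f'],c['cx'],c['cy'],c['R'],c['t'],(c['depth']>0).mean())
    cv2.imwrite(f'pics/{n}0.png',cv2.resize(c['image'][...,::-1],(800,600)))
E
```

```text
{'clock': 0.0, 'joint_pos': array([ 1.04937766e+00,  3.14019848e-01,  4.49790698e-02,  1.30359007e+00,
       -9.13352891e-06,  1.43116582e+00]), 'qvel': array([ 6.31467553e-04,  8.70532792e-05,  2.87905437e-04,  9.07942607e-04,
        1.66603311e-03, -2.04764400e-04]), 'tau': array([-9.40466234e-04, -4.80629361e+01,  2.98530811e+01,  1.94782071e-02,
       -2.90323833e-04,  1.43410335e-05]), 'tcp_pos': array([0.21397243, 0.53308477, 0.1927979 ]), 'orientation': array([-2.93368078e-04,  1.89736727e-01,  9.81834575e-01, -8.69095087e-04]), 'wrist_force': array([ 0.56163909,  0.02170767, -1.26212461]), 'ft_torque': array([-0.00514225,  0.02257985,  0.02166833]), 'finger_gap': 0.08522792041770776} -0.0187
top 482.9717900972001 264.9099726095717 217.75787431630303 [[ 0.02862278 -0.99954836 -0.00915491]
 [-0.98603111 -0.02672993 -0.16440242]
 [ 0.16408346  0.01373268 -0.98635087]] [0.01155366 0.57471918 1.21214878] 0.9960544217687075
side 455.95045828116577 276.9097225914568 208.45069798823684 [[-0.99288633 -0.11892709  0.00575224]
 [-0.08377631  0.66346131 -0.74350563]
 [ 0.08460658 -0.73869847 -0.66870494]] [0.55059779 0.09404046 1.08997395] 0.995969387755102
```

View pics/top0.png

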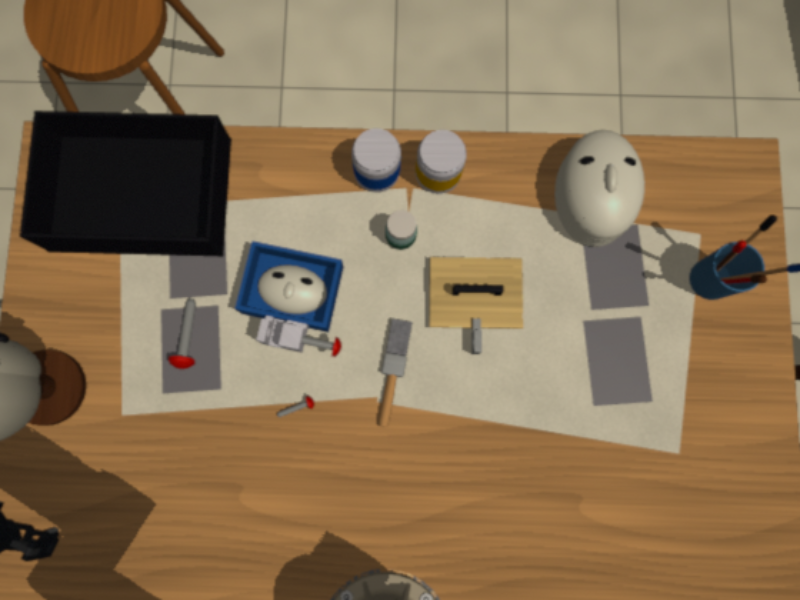

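View pics/side0.png

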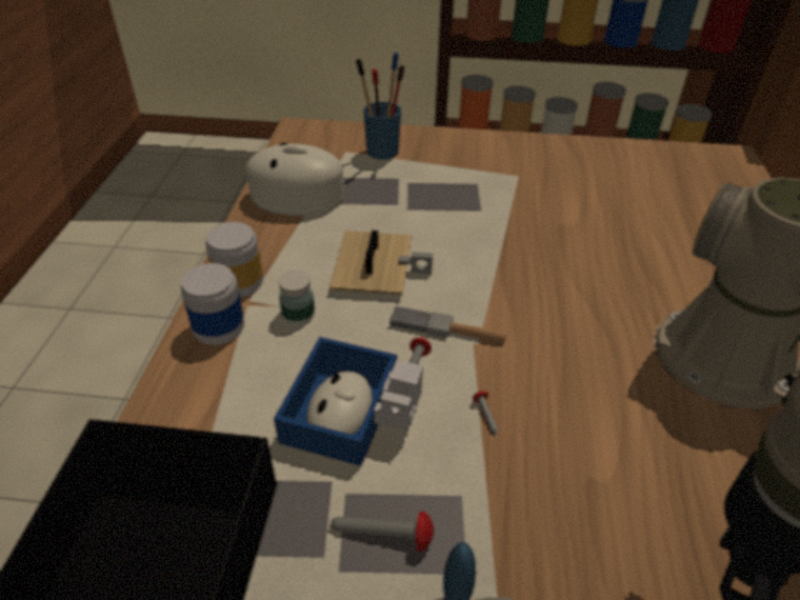

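The top view (800 px wide) shows the mould at about (290,285), the pin head at (337,346), the cover at (475,292), the jar at (401,230) and the brush at (392,375). I'll measure these next.

```bash
python3 - <<'E'
from h import *
def rect(m,P,name,k=1):
    n,l,st,ce=cv2.connectedComponentsWithStats(m.astype(np.uint8))
    for i in range(1,n):
        if st[i,4]<12: continue
        q=P[l==i]; r=cv2.minAreaRect((q[:,:2]*1000).astype(np.float32))
        print(name,'px',ce[i].round(),'n',st[i,4],'rect',np.round(r[0],1),np.round(r[1],1),round(r[2],2),'z',np.percentile(q[:,2],[5,50,95]).round(4))
for n in('top','side'):
    c=dict(np.load(n+'.npz')); P=world(c); H=cv2.cvtColor(c['image'],cv2.COLOR_RGB2HSV); h,s,v=H[...,0],H[...,1],H[...,2]; x,y,z=P[...,0],P[...,1],P[...,2]
    print('table z',np.median(z[(abs(x-.4)<.05)&(abs(y)<.1)]))
    ws=(x>.3)&(x<.75)&(abs(y)<.45)
    rect(ws&(h>100)&(h<125)&(s>120)&(z>.053)&(z<.067)&(y>0),P,n+' rim')
    rect(ws&(z>.015)&(z<.03)&(h>10)&(h<30)&(s>70)&(y<.05),P,n+' plate')
    rect(ws&(v<45)&(z>.05)&(z<.075)&(y<.05),P,n+' handle')
    rect(ws&(s<60)&(z>.03)&(z<.05)&(y<0)&(x<.6),P,n+' lug')
    rect(ws&((h<8)|(h>172))&(s>130),P,n+' red')
    rect(ws&(s<70)&(z>.08)&(z<.095)&(x<.6),P,n+' fork')
    rect(ws&(z>.07)&(z<.09)&(y<.1)&(x>.5),P,n+' jar')
E
```

```text
table z 0.001601720640891446
top rim px [203. 201.] n 617 rect [617.9 194.1] [169.3 128.4] 79.6 z [0.0549 0.0596 0.0634]
top plate px [332. 204.] n 2959 rect [ 620.7 -151.8] [134.5 174.5] 0.99 z [0.0176 0.0218 0.0259]
top plate px [270. 280.] n 204 rect [415.7   8.5] [17.9 94.7] 80.25 z [0.0157 0.0183 0.023 ]
top handle px [334. 202.] n 149 rect [ 618.8 -150.6] [11.5 88.2] 1.61 z [0.0549 0.0593 0.0633]
top lug px [333. 237.] n 114 rect [ 536.9 -152.1] [61.9 13.6] 0.67 z [0.0315 0.0403 0.0454]
top red px [235. 243.] n 53 rect [438.2  63.4] [175.7  20.8] 30.16 z [0.0368 0.0758 0.0811]
top red px [126. 253.] n 134 rect [473.2 387.6] [20.3 43. ] 0.71 z [0.026  0.0398 0.0494]
top red px [216. 281.] n 38 rect [407.9 149.5] [20.7 12.1] 1.71 z [0.0128 0.0217 0.0268]
top fork px [183. 231.] n 98 rect [529.3 231.5] [14.4 40.1] 78.19 z [0.082  0.0873 0.091 ]
top fork px [203. 235.] n 234 rect [520.4 181.5] [36.9 40.3] 80.63 z [0.0832 0.0877 0.0912]
top jar px [280. 157.] n 297 rect [727.6  -8.7] [44.8 49.6] 0.3 z [0.0749 0.08   0.0844]
top jar px [422. 159.] n 281 rect [ 733.1 -376.9] [105.7  3
[... 574 characters left out ...]
26.  -150.5] [21.1 42.3] 86.5 z [0.0306 0.0392 0.0437]
side red px [295. 241.] n 81 rect [503.7 107.4] [ 8.4 27.9] 86.05 z [0.055  0.0713 0.081 ]
side red px [336. 276.] n 37 rect [401.4 149.3] [34.3  9.6] 47.88 z [0.0029 0.0201 0.0258]
side red px [296. 372.] n 270 rect [472.  388.9] [53.6 22.1] 82.77 z [0.0222 0.0393 0.0475]
side fork px [284. 261.] n 307 rect [518.9 182.2] [39.6 40.4] 79.57 z [0.0823 0.087  0.0893]
side fork px [276. 279.] n 159 rect [528.4 232.8] [16.2 40.3] 79.28 z [0.081  0.0871 0.0894]
side jar px [232. 120.] n 139 rect [ 730.8 -362.9] [87.  25.4] 77.42 z [0.0712 0.0803 0.0895]
side jar px [206. 197.] n 276 rect [727.4  -6.6] [55.7 45. ] 88.96 z [0.0722 0.079  0.0811]
```

```bash
cat >> h.py <<'E'
def go(xyz,jaw):
    "shift/turn in tool axes to bring TCP to xyz with jaw axis at world angle jaw (deg)"
    from scipy.spatial.transform import Rotation as Ro
    s=env.get_state(); q=s['orientation']; R=Ro.from_quat(q[[1,2,3,0]]).as_matrix()
    a=np.degrees(np.arctan2(R[1,1],R[0,1])); sp=(a-jaw+90)%180-90
    print('clock',round(s['clock'],2),'tcp',s['tcp_pos'].round(4),'jaw',a.round(2),'tilt',R[:,2].round(3),'gap',round(s['finger_gap'],4),'F',s['wrist_force'].round(1),'j',s['joint_pos'].round(2))
    print('-> shift',(R.T@(np.array(xyz)-s['tcp_pos'])).round(4),'spin',sp.round(2))
E
A='[[[-0.158,-0.121,0.01],0],[[-0.158,-0.121,0.01],0],[[-0.158,-0.121,0.01],0],[[-0.158,-0.121,0.01],0],[[-0.158,-0.121,0.01],0]]'
python3 -m inch '[[[-0.158,-0.121,0],0],[[-0.158,-0.121,0],0],[[-0.158,-0.121,0],0],[[-0.158,-0.121,0],0],[[-0.158,-0.121,0],0]]' 0 80
python3 -m inch '[[[-0.158,-0.121,0],0],[[-0.158,-0.121,0],0],[[-0.158,-0.121,0],0],[[-0.158,-0.121,0],0],[[-0.158,-0.121,0],0]]'
python3 -m inch '[[[-0.158,-0.121,0],0],[[-0.158,-0.121,0],0],[[-0.158,-0.121,0],0],[[-0.158,-0.121,0],0],[[-0.158,-0.121,0],0]]'
python3 -c "
from h import *
go([.6195,-.1505,.15],1)"
```

```text
clock: 0.52
tcp_pos: [0.316, 0.3595, 0.1926]
orientation: [-0.0, 0.19, 0.982, -0.001]
wrist_force: [1.0, 1.1, -0.1]
finger_gap: 0.0852
clock: 0.93
tcp_pos: [0.4181, 0.1859, 0.1928]
orientation: [-0.0, 0.19, 0.982, -0.002]
wrist_force: [0.5, 0.6, -0.1]
finger_gap: 0.0853
clock: 1.35
tcp_pos: [0.5202, 0.0119, 0.1927]
orientation: [-0.0, 0.191, 0.982, -0.002]
wrist_force: [0.1, 0.6, 0.6]
finger_gap: 0.0858
clock 1.35 tcp [0.5202 0.0119 0.1927] jaw 67.98 tilt [-0.002 -0.003 -1.   ] gap 0.0858 F [0.1 0.6 0.6] j [-0.13  0.21 -0.09  1.27 -0.    0.26]
-> shift [-0.1529 -0.1132  0.0431] spin 66.98
```

```bash
python3 -m inch '[[[-0.153,-0.113,0],33],[[-0.153,-0.113,0],33],[[-0.153,-0.113,0],33],[[-0.153,-0.113,0],33],[[-0.153,-0.113,0],33]]'
python3 -m inch '[[[0,0,0.02],34],[[0,0,0.02],34],[[0,0,0.02],34],[[0,0,0.02],34],[[0,0,0.02],34]]'
python3 - <<'E'
from h import *
go([.6195,-.1505,.15],1)
from scipy.spatial.transform import Rotation as Ro
s=env.get_state(); c=cam('wrist'); R=Ro.from_quat(s['orientation'][[1,2,3,0]]).as_matrix()
T=c['T_tool_cam']; Rw=R@T[:3,:3]; o=R@T[:3,3]+s['tcp_pos']
u,v=np.meshgrid(np.arange(560),np.arange(420)); dx,dy=u-c['cx'],v-c['cy']; r=np.hypot(dx,dy)+1e-9; th=r/c['f']
d=np.stack([np.sin(th)*dx/r,np.sin(th)*dy/r,np.cos(th)],-1)
P=(d/np.maximum(d[...,2:],.05)*c['depth'][...,None])@Rw.T+o
np.savez('w.npz',P=P,image=c['image'])
H=cv2.cvtColor(c['image'],cv2.COLOR_RGB2HSV); z=P[...,2]; x,y=P[...,0],P[...,1]
for nm,m in(('handle',(H[...,2]<60)&(z>.05)&(z<.07)),('plate',(H[...,1]>70)&(z>.015)&(z<.03)),('lug',(z>.035)&(z<.048)&(x<.57))):
    m=m&(x>.45)&(x<.72)&(abs(y+.15)<.12); q=P[m]
    if len(q)>20:
        rr=cv2.minAreaRect((q[:,:2]*1000).astype(np.float32)); print(nm,len(q),np.round(rr[0],1),np.round(rr[1],1),round(rr[2],2),'z',np.percentile(q[:,2],[5,50,95]).round(4))
cv2.imwrite('pics/w1.png',c['image'][...,::-1])
E
```

```text
clock: 1.77
tcp_pos: [0.6209, -0.154, 0.192]
orientation: [0.0, 0.466, 0.885, -0.002]
wrist_force: [0.9, 0.7, -0.2]
finger_gap: 0.0856
clock: 2.18
tcp_pos: [0.6204, -0.1541, 0.1709]
orientation: [-0.0, 0.706, 0.708, -0.002]
wrist_force: [0.5, 0.3, -0.1]
finger_gap: 0.0855
clock 2.18 tcp [ 0.6204 -0.1541  0.1709] jaw 0.14 tilt [-0.004 -0.003 -1.   ] gap 0.0855 F [ 0.5  0.3 -0.1] j [-0.37  0.45  0.19  1.31 -0.    1.2 ]
-> shift [ 0.0037 -0.0008  0.0209] spin -0.86
handle 1325 [ 619.9 -152.4] [13.  88.7] 0.35 z [0.0585 0.06   0.0611]
plate 18466 [ 636.6 -135.9] [168.7 208.2] 0.93 z [0.0209 0.0221 0.0233]
lug 587 [ 525.  -154.2] [14.7 40.6] 89.62 z [0.0383 0.0419 0.0432]
```

View pics/w1.png

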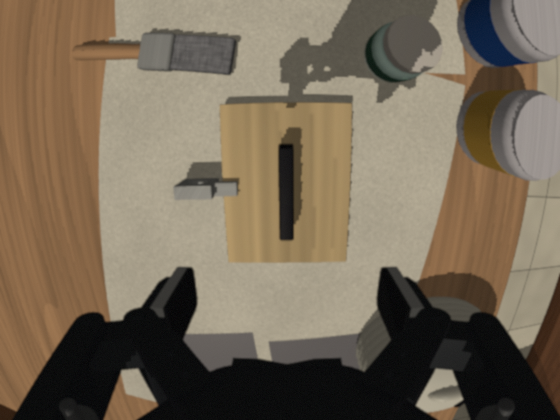

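The handle is at about (286,192) in the wrist view, with the cover well under the tool. I'll descend and grip.

```bash
python3 -m inch '[[[0.001,0,0.03],-0.5],[[0.002,0,0.06],-0.5],[[0.002,0,0.09],-0.5],[[0.002,0,0.11],-0.5],[[0.002,0,0.12],-0.5]]'
python3 -m inch '[[[0,0,0.008],0],[[0,0,0.014],0],[[0,0,0.014],0],[[0,0,0.014],0]]'
python3 -m inch '[[[0,0,0],0],[[0,0,0],0],[[0,0,0],0],[[0,0,0],0],[[0,0,0],0]]' 1 80
python3 -m inch '[[[0,0,0],0],[[0,0,0],0],[[0,0,0],0],[[0,0,0],0],[[0,0,0],0]]'
python3 -c "
from h import *
go([.6195,-.1505,.15],1)"
```

```text
clock: 2.65
tcp_pos: [0.6175, -0.1514, 0.0472]
orientation: [-0.003, 0.704, 0.711, -0.004]
wrist_force: [-0.8, -0.1, -0.5]
finger_gap: 0.0851
clock: 2.98
tcp_pos: [0.618, -0.1517, 0.0339]
orientation: [-0.002, 0.703, 0.711, -0.003]
wrist_force: [-0.5, 0.1, 0.2]
finger_gap: 0.0855
clock: 3.4
tcp_pos: [0.6182, -0.1518, 0.0344]
orientation: [-0.002, 0.703, 0.711, -0.003]
wrist_force: [0.8, -0.8, -0.3]
finger_gap: 0.0257
clock: 3.82
tcp_pos: [0.6182, -0.1518, 0.0343]
orientation: [-0.002, 0.703, 0.711, -0.003]
wrist_force: [0.9, 0.6, -0.9]
finger_gap: -0.0
clock 3.82 tcp [ 0.6182 -0.1518  0.0343] jaw 0.59 tilt [-0.007 -0.002 -1.   ] gap -0.0 F [ 0.9  0.6 -0.9] j [-0.36  0.52 -0.04  1.02 -0.    1.2 ]
-> shift [ 0.0011  0.0005 -0.1157] spin -0.41
```

Gap 0 is not what a 14 mm bar should give, so I'm looking before moving.

```bash
python3 - <<'E'
from h import *
a=cam('side')['image'][100:280,180:400]; b=cam('wrist')['image']
a=cv2.resize(a,(400,327)); b=cv2.resize(b,(400,300))
o=np.zeros((327,800,3),np.uint8); o[:,:400]=a; o[:300,400:]=b
cv2.imwrite('pics/g1.png',o[...,::-1]); print(env.get_state()['finger_gap'])
E
```

```text
-0.0002680990846493905
```

View pics/g1.png

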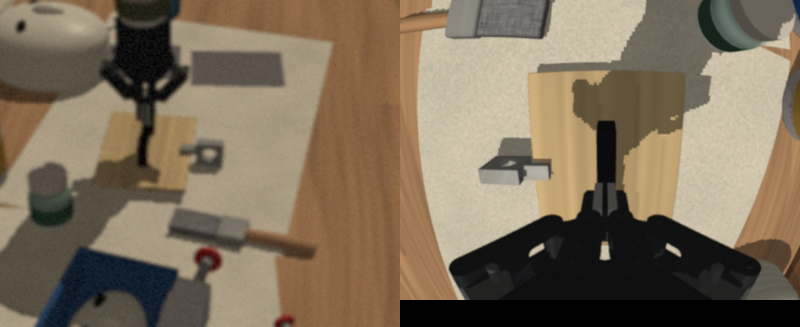

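```bash
python3 -m inch '[[[0,0,-0.003],0],[[0,0,-0.006],0],[[0,0,-0.008],0],[[0,0,-0.008],0],[[0,0,-0.008],0]]'
python3 - <<'E'
from h import *
s=env.get_state();print(s['wrist_force'],s['finger_gap'],s['tcp_pos'])
c=cam('top');P=world(c);c0=dict(np.load('top.npz'));P0=world(c0)
m=(abs(P0[...,0]-.62)<.06)&(abs(P0[...,1]+.15)<.08)&(P0[...,2]>.015)&(P0[...,2]<.03)
print('plate z before/after',np.median(P0[m][:,2]))
H=cv2.cvtColor(c['image'],cv2.COLOR_RGB2HSV);m=m&(H[...,0]>10)&(H[...,0]<30)&(H[...,1]>70);print(np.percentile(P[m][:,2],[10,50,90]),m.sum())
m=(abs(P[...,0]-.525)<.015)&(abs(P[...,1]+.153)<.01);print('lug',np.percentile(P[m][:,2],[50,90]),np.percentile(P0[m][:,2],[50,90]))
w=cam('wrist')['image'][150:420,100:460];cv2.imwrite('pics/g2.png',cv2.resize(w,(800,600),interpolation=cv2.INTER_CUBIC)[...,::-1])
E
```

```text
clock: 4.33
tcp_pos: [0.6185, -0.1519, 0.0427]
orientation: [-0.002, 0.703, 0.711, -0.003]
wrist_force: [-0.3, -0.6, -0.3]
finger_gap: 0.0003
[-0.27388974 -0.59054626 -0.29258674] 0.0003229483602075593 [ 0.61853215 -0.15186348  0.04274447]
plate z before/after 0.021963581456282473
[0.01868895 0.0223972  0.59690398] 460
lug [0.59613708 0.60249177] [0.00048825 0.00401781]
```

View pics/g2.png

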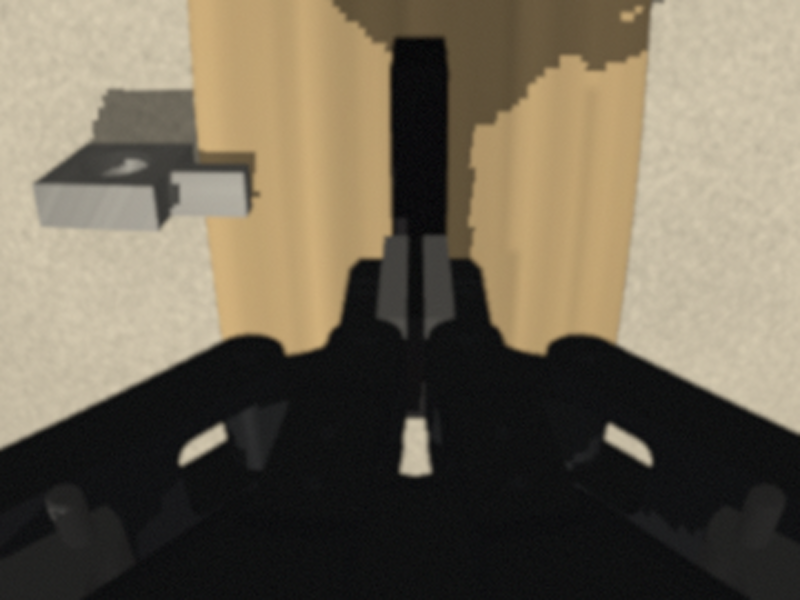

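The fingers look fully shut with the bar not between them. I'll measure the fingertips directly by depth from the side and wrist cameras.

```bash
python3 - <<'E'
from h import *
c=cam('side');P=world(c)
H=c['image'].max(-1)
m=(abs(P[...,0]-.62)<.05)&(abs(P[...,1]+.15)<.12)&(P[...,2]>.03)&(P[...,2]<.3)&(H<110)
ys,xs=np.where(m)
for r in range(ys.min(),ys.max()+1,2):
    q=P[r][m[r]]
    if len(q): print(r,len(q),xs[ys==r].min(),xs[ys==r].max(),np.median(q,0).round(3))
s=env.get_state();c=cam('wrist');T=c['T_tool_cam']
print(T.round(4), c['f'],c['cx'],c['cy'])
u,v=np.meshgrid(np.arange(560),np.arange(420)); dx,dy=u-c['cx'],v-c['cy']; r=np.hypot(dx,dy)+1e-9; th=r/c['f']
d=np.stack([np.sin(th)*dx/r,np.sin(th)*dy/r,np.cos(th)],-1)
P=(d/np.maximum(d[...,2:],.05)*c['depth'][...,None])@T[:3,:3].T+T[:3,3]
for row in range(165,330,8):
    print(row,[tuple((P[row,k]*1000).round(0).astype(int)) for k in(278,286,292,298)])
E
```

```text
86 1 273 273 [ 0.585 -0.164  0.298]
88 1 241 241 [ 0.656 -0.141  0.299]
90 4 241 273 [ 0.586 -0.141  0.298]
92 9 241 273 [ 0.59  -0.132  0.298]
94 19 242 273 [ 0.607 -0.121  0.298]
96 32 242 273 [ 0.614 -0.117  0.295]
98 31 242 272 [ 0.615 -0.118  0.289]
100 30 243 272 [ 0.614 -0.117  0.285]
102 30 243 272 [ 0.614 -0.117  0.28 ]
104 30 244 273 [ 0.612 -0.12   0.274]
106 31 243 273 [ 0.614 -0.12   0.268]
108 31 243 273 [ 0.614 -0.124  0.26 ]
110 31 243 273 [ 0.614 -0.124  0.254]
112 30 243 273 [ 0.616 -0.12   0.252]
114 31 243 273 [ 0.613 -0.118  0.249]
116 31 243 273 [ 0.613 -0.118  0.243]
118 30 244 273 [ 0.613 -0.117  0.238]
120 30 244 273 [ 0.613 -0.117  0.233]
122 30 244 273 [ 0.613 -0.118  0.227]
124 31 243 273 [ 0.614 -0.117  0.222]
126 33 242 274 [ 0.615 -0.118  0.215]
128 33 243 275 [ 0.612 -0.119  0.21 ]
130 36 240 275 [ 0.62  -0.139  0.191]
132 38 239 277 [ 0.618 -0.139  0.185]
134 40 239 278 [ 0.618 -0.139  0.18 ]
136 39 238 278 [ 0.619 -0.14   0.174]
138 36 238 278 [ 0.621 -0.138  0.168]
140 34 239 277 [ 0.623 -0.138  0.163]
142 34 239 277 [ 0.623 -0.139  0.156]
144 33 24
[... 4195 characters left out ...]
 np.int64(-3), np.int64(-83)), (np.int64(7), np.int64(0), np.int64(-75)), (np.int64(7), np.int64(2), np.int64(-75)), (np.int64(13), np.int64(4), np.int64(-84))]
309 [(np.int64(12), np.int64(-3), np.int64(-88)), (np.int64(3), np.int64(0), np.int64(-75)), (np.int64(8), np.int64(2), np.int64(-82)), (np.int64(12), np.int64(4), np.int64(-87))]
317 [(np.int64(11), np.int64(-3), np.int64(-91)), (np.int64(0), np.int64(0), np.int64(-76)), (np.int64(6), np.int64(2), np.int64(-83)), (np.int64(12), np.int64(4), np.int64(-92))]
325 [(np.int64(9), np.int64(-3), np.int64(-92)), (np.int64(-3), np.int64(0), np.int64(-76)), (np.int64(3), np.int64(2), np.int64(-84)), (np.int64(12), np.int64(4), np.int64(-97))]
```

The real fingertips end about 42 mm behind the reported TCP: the side view puts them at z≈0.085 against a reported 0.043, and the wrist depth agrees. They are laterally correct, so I closed above the bar. I'll reopen, go 50 mm lower and grip again.

```bash
python3 -m inch '[[[0,0,0],0],[[0,0,0],0],[[0,0,0],0],[[0,0,0],0],[[0,0,0],0]]' 0
python3 -m inch '[[[0,0,0],0],[[0,0,0.01],0],[[0,0,0.02],0],[[0,0,0.03],0],[[0,0,0.038],0]]'
python3 -m inch '[[[0,0,0.004],0],[[0,0,0.008],0],[[0,0,0.01],0],[[0,0,0.01],0],[[0,0,0.01],0]]'
python3 -m inch '[[[0,0,0],0],[[0,0,0],0],[[0,0,0],0],[[0,0,0],0],[[0,0,0],0]]' 1 80
python3 -m inch '[[[0,0,0],0],[[0,0,0],0],[[0,0,0],0],[[0,0,0],0],[[0,0,0],0]]'
```

```text
clock: 4.95
tcp_pos: [0.6181, -0.1517, 0.0422]
orientation: [-0.002, 0.703, 0.711, -0.003]
wrist_force: [-0.6, -0.4, -0.3]
finger_gap: 0.0607
clock: 5.37
tcp_pos: [0.6168, -0.1514, 0.0021]
orientation: [-0.003, 0.703, 0.711, -0.004]
wrist_force: [-0.2, -0.4, -0.1]
finger_gap: 0.0853
clock: 5.78
tcp_pos: [0.617, -0.1515, -0.0077]
orientation: [-0.003, 0.703, 0.711, -0.004]
wrist_force: [0.2, -0.2, -0.0]
finger_gap: 0.0852
clock: 6.2
tcp_pos: [0.6171, -0.1515, -0.0075]
orientation: [-0.003, 0.703, 0.711, -0.004]
wrist_force: [0.0, -0.1, 0.4]
finger_gap: 0.0254
clock: 6.62
tcp_pos: [0.6175, -0.1516, -0.0071]
orientation: [-0.002, 0.703, 0.711, -0.003]
wrist_force: [0.9, 0.2, 3.3]
finger_gap: 0.013
```

Gripped, with a gap of 13 mm. Now lifting.

```bash
python3 -m inch '[[[0,0,-0.003],0],[[0,0,-0.006],0],[[0,0,-0.01],0],[[0,0,-0.01],0],[[0,0,-0.01],0]]'
python3 -m inch '[[[0,0,-0.012],0],[[0,0,-0.03],0],[[0,0,-0.05],0],[[0,0,-0.07],0],[[0,0,-0.085],0]]'
python3 -m inch '[[[0,0,-0.012],0],[[0,0,-0.024],0],[[0,0,-0.03],0],[[0,0,-0.03],0],[[0,0,-0.03],0]]'
python3 - <<'E'
from h import *
go([.618,.1955,.12],-10.4)
c=cam('side');P=world(c);H=cv2.cvtColor(c['image'],cv2.COLOR_RGB2HSV)
m=(H[...,0]>10)&(H[...,0]<30)&(H[...,1]>70)&(P[...,2]>.1)&(P[...,2]<.2)&(abs(P[...,0]-.62)<.1)&(abs(P[...,1]+.15)<.12)
q=P[m];r=cv2.minAreaRect((q[:,:2]*1000).astype(np.float32));print(len(q),r);A=np.c_[q[:,:2],np.ones(len(q))];print('plane',np.linalg.lstsq(A,q[:,2],rcond=None)[0],np.median(q[:,2]))
E
```

```text
clock: 7.03
tcp_pos: [0.6175, -0.1516, 0.0028]
orientation: [-0.002, 0.703, 0.711, -0.003]
wrist_force: [0.2, -0.3, -4.4]
finger_gap: 0.0125
clock: 7.45
tcp_pos: [0.6184, -0.1516, 0.0892]
orientation: [-0.002, 0.703, 0.711, -0.003]
wrist_force: [0.6, -0.6, -4.2]
finger_gap: 0.0129
clock: 7.87
tcp_pos: [0.6185, -0.1515, 0.1188]
orientation: [-0.002, 0.703, 0.711, -0.003]
wrist_force: [-0.4, -0.1, -5.1]
finger_gap: 0.0127
clock 7.87 tcp [ 0.6185 -0.1515  0.1188] jaw 0.59 tilt [-0.008 -0.001 -1.   ] gap 0.0127 F [-0.4 -0.1 -5.1] j [-0.36  0.47  0.09  1.2  -0.    1.2 ]
-> shift [ 0.347   0.003  -0.0017] spin 10.99
1866 ((619.4436645507812, -150.7049102783203), (134.5128173828125, 181.53399658203125), 0.41929176449775696)
plane [ 0.00545595 -0.0078469   0.1440753 ] 0.14704853839147813
```

```bash
python3 -m inch '[[[0.03,0,0],0],[[0.065,0,0],0],[[0.1,0.001,0],0],[[0.14,0.001,0],0],[[0.18,0.002,0],0]]'
python3 -m inch '[[[0.04,0,0],2],[[0.08,0,0],4],[[0.115,0.001,0],7],[[0.145,0.001,0],9],[[0.165,0.002,0],11]]'
python3 -m inch '[[[0,0,0],0],[[0,0,0],0]]'
cat > m.py <<'E'
from h import *
go([.618,.1955,.12],-10.4)
for n in('side','top'):
    c=cam(n);P=world(c);H=cv2.cvtColor(c['image'],cv2.COLOR_RGB2HSV);x,y,z=P[...,0],P[...,1],P[...,2]
    w=(abs(x-.6)<.17)&(abs(y-.19)<.15)
    def rec(nm,m):
        q=P[m&w]
        if len(q)<15: return print(n,nm,len(q))
        r=cv2.minAreaRect((q[:,:2]*1000).astype(np.float32));A=np.c_[q[:,:2]-q[:,:2].mean(0),np.ones(len(q))]
        print(n,nm,len(q),np.round(r[0],1),np.round(r[1],1),round(r[2],2),'plane',np.linalg.lstsq(A,q[:,2],rcond=None)[0].round(4))
    pl=(H[...,0]>10)&(H[...,0]<30)&(H[...,1]>70)
    zt=np.median(z[pl&w&(z>.05)]); print('plate z',zt)
    rec('plate',pl&(abs(z-zt)<.008)); rec('lug',(H[...,1]<60)&(abs(z-zt-.02)<.007)&(x<.57))
    rec('thick',(H[...,1]<70)&(abs(z-.088)<.006)&(x<.56)&(y<.205)); rec('thin',(H[...,1]<70)&(abs(z-.088)<.006)&(x<.56)&(y>.21))
    cv2.imwrite(f'pics/{n}_{c["image"].sum()}.png',cv2.resize(c['image'][130:300,120:340] if n=='top' else c['image'][180:350,150:370],(660,510))[...,::-1])
E
python3 m.py; ls -t pics | head -2
```

```text
clock: 8.33
tcp_pos: [0.617, 0.0299, 0.1165]
orientation: [-0.004, 0.704, 0.71, -0.004]
wrist_force: [0.6, 0.3, -4.8]
finger_gap: 0.0129
clock: 8.75
tcp_pos: [0.616, 0.1983, 0.1148]
orientation: [-0.004, 0.768, 0.64, -0.005]
wrist_force: [0.8, 0.2, -4.0]
finger_gap: 0.0132
clock: 8.92
tcp_pos: [0.6146, 0.1998, 0.1129]
orientation: [-0.005, 0.767, 0.641, -0.007]
wrist_force: [0.3, 0.7, -4.3]
finger_gap: 0.0124
clock 8.92 tcp [0.6146 0.1998 0.1129] jaw -10.23 tilt [-0.017 -0.001 -1.   ] gap 0.0124 F [ 0.3  0.7 -4.3] j [0.19 0.5  0.12 1.21 0.   1.94]
-> shift [-0.0037  0.004  -0.0071] spin 0.17
plate z 0.4754501483425469
side plate 465 [611.  228.3] [96.2 46.2] 24.12 plane [ 0.0096 -0.0429  0.4745]
side lug 0
side thick 129 [519.2 183.5] [38.1 40.3] 78.81 plane [-0.0011 -0.0235  0.0866]
side thin 145 [528.1 232.2] [16.7 40.1] 78.27 plane [-0.0094 -0.12    0.0868]
plate z 0.1444732816271051
top plate 1694 [609.5 156.7] [ 90.7 134.7] 79.79 plane [-0.0064 -0.0004  0.1422]
top lug 0
top thick 145 [520.  179.6] [32.7 40.3] 80.08 plane [0.0255 0.0274 0.0878]
top thin 0
top_79115355.png
side_52478717.png
```

```bash
sed -i 's/&(z>.05)\])/\&(z>.05)\&(z<.16)])/; s/(abs(z-zt-.02)<.007)&(x<.57)/(abs(z-zt-.02)<.009)\&(x<.56)\&(y>.12)\&(y<.25)/' m.py; python3 m.py; python3 - <<'E'
import cv2,glob,os,numpy as np
L=sorted(glob.glob('pics/*_*.png'),key=os.path.getmtime)[-2:]
cv2.imwrite('pics/both1.png',np.hstack([cv2.resize(cv2.imread(f),(400,309)) for f in L]))
E
```

```text
clock 9.02 tcp [0.6153 0.1976 0.1136] jaw -10.41 tilt [-0.016 -0.001 -1.   ] gap 0.0127 F [-0.1 -1.2 -5.4] j [0.19 0.5  0.12 1.21 0.   1.94]
-> shift [-0.0016  0.0029 -0.0065] spin -0.01
plate z 0.14198454775771818
side plate 3379 [616.  198.4] [176.3 134.6] 79.67 plane [-0.0064 -0.0055  0.1419]
side lug 180 [530.  213.5] [17.4 55.1] 78.13 plane [-0.0671 -0.2907  0.1608]
side thick 142 [519.  182.7] [39.1 40.4] 80.09 plane [-0.0005 -0.0434  0.0868]
side thin 144 [528.3 232. ] [16.3 40.3] 80.51 plane [-0.0275 -0.1183  0.087 ]
plate z 0.14282103205229102
top plate 1702 [609.9 155.3] [ 91.2 135.2] 80.1 plane [-0.0068 -0.001   0.1429]
top lug 0
top thick 131 [523.2 171.9] [47.1 25.6] 15.39 plane [-0.0072  0.0204  0.0875]
top thin 0
```

View pics/both1.png

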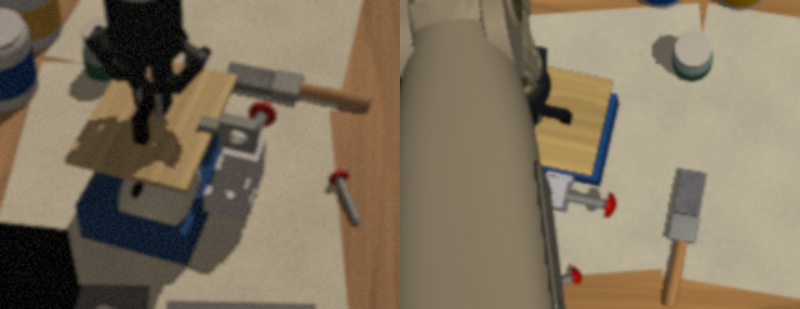

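The side and top views show the cover level to within 0.01 rad, its yaw matched (79.7° against the rim's 79.6°), and centred within about 1.5 mm. Lowering with a small correction.

```bash
python3 -m inch '[[[-0.001,0.001,0.01],0],[[-0.001,0.001,0.022],0],[[-0.001,0.001,0.034],0],[[-0.001,0.0015,0.045],0],[[-0.001,0.0015,0.045],0]]'
python3 -m inch '[[[0,0,0.003],0],[[0,0,0.003],0],[[0,0,0.003],0]]'
python3 m.py
```

```text
clock: 9.53
tcp_pos: [0.6147, 0.1941, 0.0659]
orientation: [-0.005, 0.769, 0.639, -0.008]
wrist_force: [-0.4, -0.7, -5.6]
finger_gap: 0.0123
clock: 9.78
tcp_pos: [0.6147, 0.1938, 0.0629]
orientation: [-0.006, 0.769, 0.639, -0.008]
wrist_force: [0.0, 0.4, -4.8]
finger_gap: 0.0126
clock 9.78 tcp [0.6147 0.1938 0.0629] jaw -10.61 tilt [-0.02  -0.002 -1.   ] gap 0.0126 F [ 0.   0.4 -4.8] j [0.18 0.53 0.04 1.11 0.   1.94]
-> shift [ 0.002   0.0018 -0.0571] spin -0.21
plate z 0.09144850931724025
side plate 3158 [630.7 240.8] [297.2 160.4] 64.02 plane [-0.0087 -0.0035  0.0913]
side lug 177 [522.6 211.6] [16.3 40.6] 79.81 plane [-0.0461 -0.2827  0.1104]
side thick 143 [519.7 184. ] [41.9 40.6] 79.22 plane [ 0.0011 -0.0121  0.087 ]
side thin 204 [528.1 224.5] [32.4 47.3] 79.9 plane [ 0.0241 -0.0058  0.0867]
plate z 0.09242201052743741
top plate 1531 [609.6 151.8] [ 89.3 134.7] 79.46 plane [-0.01   -0.0023  0.0924]
top lug 0
top thick 63 [520.8 166.5] [41.6 14.9] 11.77 plane [-0.0178  0.0326  0.0877]
top thin 0
```

```bash
python3 -m inch '[[[0.001,0.0015,0],0],[[0.001,0.0015,0.004],0],[[0.001,0.0015,0.008],0],[[0.001,0.0015,0.012],0],[[0.001,0.0015,0.015],0]]'
python3 -m inch '[[[0,0,0.001],0],[[0,0,0.002],0],[[0,0,0.003],0],[[0,0,0.004],0]]'
python3 m.py; python3 - <<'E'
import cv2,glob,os,numpy as np
L=sorted(glob.glob('pics/*_*.png'),key=os.path.getmtime)[-2:]
cv2.imwrite('pics/both2.png',np.hstack([cv2.resize(cv2.imread(f),(400,309)) for f in L]))
E
```

```text
clock: 10.3
tcp_pos: [0.6161, 0.1948, 0.0477]
orientation: [-0.005, 0.769, 0.639, -0.008]
wrist_force: [0.8, -0.2, -3.9]
finger_gap: 0.013
clock: 10.63
tcp_pos: [0.6162, 0.1948, 0.0437]
orientation: [-0.005, 0.769, 0.639, -0.008]
wrist_force: [-0.1, -0.1, -5.2]
finger_gap: 0.0127
clock 10.63 tcp [0.6162 0.1948 0.0437] jaw -10.59 tilt [-0.019 -0.002 -1.   ] gap 0.0127 F [-0.1 -0.1 -5.2] j [0.18 0.54 0.02 1.07 0.   1.94]
-> shift [ 0.0006  0.0003 -0.0763] spin -0.19
plate z 0.07219793320424674
side plate 3112 [624.7 227.7] [328.8 159.1] 63.72 plane [-0.0079 -0.0026  0.072 ]
side lug 576 [525.2 201.5] [80.7 48.3] 77.01 plane [-0.0044  0.0194  0.0884]
side thick 274 [519.7 184.3] [44.  42.4] 85.29 plane [0.027  0.0319 0.0873]
side thin 276 [531.1 223.3] [34.4 51.3] 79.48 plane [-0.0343 -0.1826  0.0881]
plate z 0.07262977364784833
top plate 1477 [602.7 147.9] [ 95.  159.4] 87.21 plane [-0.0101 -0.0008  0.0725]
top lug 50 [519.4 165.1] [38.6 12.9] 9.77 plane [ 0.0027 -0.1027  0.0883]
top thick 55 [519.4 165.1] [38.6 12.9] 9.77 plane [ 0.0393 -0.0496  0.0878]
top thin 0
```

```bash
python3 -m inch '[[[0,0,0.001],0],[[0,0,0.002],0],[[0,0,0.003],0],[[0,0,0.003],0]]'
python3 -m inch '[[[0,0,0.0005],0],[[0,0,0.001],0],[[0,0,0.001],0]]'
python3 -m inch '[[[0,0,0.0005],0],[[0,0,0.001],0],[[0,0,0.001],0]]'
```

```text
clock: 11.07
tcp_pos: [0.6158, 0.1947, 0.0404]
orientation: [-0.006, 0.769, 0.639, -0.008]
wrist_force: [0.7, -0.1, -3.3]
finger_gap: 0.0128
clock: 11.32
tcp_pos: [0.6159, 0.1947, 0.0395]
orientation: [-0.005, 0.769, 0.639, -0.008]
wrist_force: [-0.3, -0.2, -3.4]
finger_gap: 0.0128
clock: 11.57
tcp_pos: [0.6161, 0.1949, 0.039]
orientation: [-0.005, 0.769, 0.639, -0.008]
wrist_force: [-1.5, -1.0, -0.8]
finger_gap: 0.0125
```

Contact is starting at the right height (reported z 0.039; about 0.039 expected). I'll press a little, release, and back off straight up.

```bash
python3 -m inch '[[[0,0,0.0005],0],[[0,0,0.001],0],[[0,0,0.001],0]]'
python3 -m inch '[[[0,0,0],0],[[0,0,0],0],[[0,0,0],0],[[0,0,0],0],[[0,0,0],0]]' 0
python3 -m inch '[[[0,0,0],0],[[0,0,-0.01],0],[[0,0,-0.04],0],[[0,0,-0.08],0],[[0,0,-0.12],0]]'
python3 -m inch '[[[0,0,-0.02],0],[[0,0,-0.02],0]]'
python3 - <<'E'
from h import *
from scipy.spatial.transform import Rotation as Ro
s=env.get_state(); c=cam('wrist'); R=Ro.from_quat(s['orientation'][[1,2,3,0]]).as_matrix()
T=c['T_tool_cam']; Rw=R@T[:3,:3]; o=R@T[:3,3]+s['tcp_pos']
print(s['tcp_pos'],R[:,2])
cs=cam('side');P=world(cs);H=cv2.cvtColor(cs['image'],cv2.COLOR_RGB2HSV);x,y,z=P[...,0],P[...,1],P[...,2]
w=(abs(x-.6)<.17)&(abs(y-.19)<.14)
pl=w&(H[...,0]>10)&(H[...,0]<30)&(H[...,1]>70)&(z>.055)&(z<.08)
q=P[pl];A=np.c_[q[:,:2]-q[:,:2].mean(0),np.ones(len(q))];print('plate plane',np.linalg.lstsq(A,q[:,2],rcond=None)[0],cv2.minAreaRect((q[:,:2]*1000).astype(np.float32)))
red=((H[...,0]<8)|(H[...,0]>172))&(H[...,1]>110)&w&(z>.04);q=P[red];print('pin head',len(q),np.percentile(q,[3,50,97],axis=0).round(4))
i=np.hstack([cv2.resize(c['image'],(400,300)),cv2.resize(cs['image'][180:330,180:380],(400,300))]);cv2.imwrite('pics/seat.png',i[...,::-1])
E
```

```text
clock: 11.82
tcp_pos: [0.6162, 0.1949, 0.0389]
orientation: [-0.005, 0.769, 0.639, -0.007]
wrist_force: [-3.2, -0.3, 3.4]
finger_gap: 0.0127
clock: 12.23
tcp_pos: [0.6164, 0.1949, 0.0388]
orientation: [-0.005, 0.769, 0.639, -0.007]
wrist_force: [-0.2, 0.6, -0.0]
finger_gap: 0.0726
clock: 12.65
tcp_pos: [0.6174, 0.1949, 0.1597]
orientation: [-0.006, 0.769, 0.639, -0.008]
wrist_force: [1.1, -0.4, 0.4]
finger_gap: 0.0857
clock: 12.82
tcp_pos: [0.6211, 0.1956, 0.1874]
orientation: [-0.003, 0.769, 0.639, -0.003]
wrist_force: [-0.0, 1.0, 0.7]
finger_gap: 0.0855
[0.62114892 0.19558213 0.18744556] [-9.11240258e-03  5.97228438e-05 -9.99958479e-01]
plate plane [ 0.00060529 -0.00147295  0.06735798] ((603.9638671875, 185.74578857421875), (201.8844451904297, 157.26910400390625), 79.60355377197266)
pin head 215 [[0.4915 0.1043 0.0559]
 [0.5766 0.1926 0.2393]
 [0.6792 0.2348 0.392 ]]
```

View pics/seat.png

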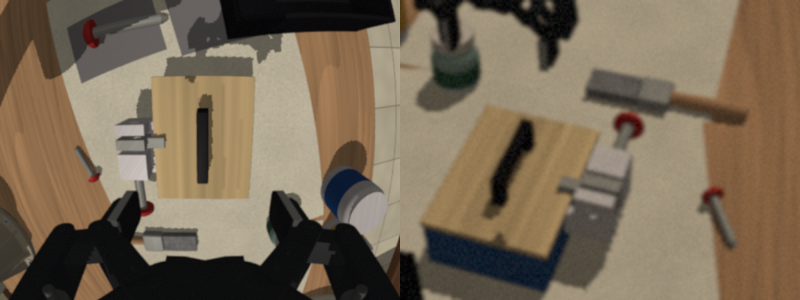

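The cover is seated: plate top at z=0.0675 against 0.068 expected, slope under 0.002, and the lug visible between the cheeks. Next I'll shut the fingers and move to a point behind the pin head.

```bash
python3 -m inch '[[[-0.03,-0.02,0],0],[[-0.06,-0.04,0],0],[[-0.09,-0.06,0],0],[[-0.12,-0.08,0],0],[[-0.15,-0.098,0],0]]' 1 60
python3 -m inch '[[[0,0,0],0],[[0,0,0],0],[[0,0,0],0],[[0,0,0],0]]'
cat > p.py <<'E'
from h import *
from scipy.spatial.transform import Rotation as Ro
go([.4975,.0654,.013],-10.4)
def mould(p):
    a=np.radians(-10.4); d=p-np.array([.618,.1958,0]); return np.stack([d[...,0]*np.cos(a)+d[...,1]*np.sin(a),-d[...,0]*np.sin(a)+d[...,1]*np.cos(a),d[...,2]],-1)*1000
s=env.get_state(); c=cam('wrist'); R=Ro.from_quat(s['orientation'][[1,2,3,0]]).as_matrix()
T=c['T_tool_cam']; Rw=R@T[:3,:3]; o=R@T[:3,3]+s['tcp_pos']
u,v=np.meshgrid(np.arange(560),np.arange(420)); dx,dy=u-c['cx'],v-c['cy']; r=np.hypot(dx,dy)+1e-9; th=r/c['f']
d=np.stack([np.sin(th)*dx/r,np.sin(th)*dy/r,np.cos(th)],-1)
W=(d/np.maximum(d[...,2:],.05)*c['depth'][...,None])@Rw.T+o
def red(I,P,n):
    H=cv2.cvtColor(I,cv2.COLOR_RGB2HSV);M=mould(P)
    m=((H[...,0]<8)|(H[...,0]>172))&(H[...,1]>120)&(abs(M[...,0]+95)<35)&(M[...,1]<-40)&(M[...,1]>-160)&(M[...,2]>35)&(M[...,2]<100)
    q=M[m]; print(n,len(q),np.percentile(q,[3,50,97],axis=0).round(1).tolist() if len(q) else '')
    H=H; f=(H[...,1]<70)&(abs(M[...,2]-88)<6)&(abs(M[...,0]+95)<30)&(abs(M[...,1])<60); q=M[f]
    if len(q): print(n,'fork+ pct',len(q),np.percentile(q,[2,50,98],axis=0).round(1).tolist())
    t=(H[...,1]<70)&(M[...,2]>60)&(M[...,2]<85)&(abs(M[...,0]+95)<10)&(M[...,1]<-54)&(M[...,1]>-100);q=M[t]
    if len(q): print(n,'shank',len(q),np.median(q,0).round(1))
red(c['image'],W,'wrist')
for n in('side','top'): k=cam(n); red(k['image'],world(k),n)
print('tcp in mould',mould(s['tcp_pos']).round(1))
cv2.imwrite('pics/p%d.png'%(s['clock']*100),c['image'][...,::-1])
E
python3 p.py
```

```text
clock: 13.33
tcp_pos: [0.492, 0.0649, 0.182]
orientation: [-0.006, 0.769, 0.639, -0.008]
wrist_force: [-0.2, -0.2, 0.7]
finger_gap: 0.0257
clock: 13.67
tcp_pos: [0.4925, 0.0654, 0.1814]
orientation: [-0.006, 0.769, 0.639, -0.008]
wrist_force: [-0.6, -0.4, -1.0]
finger_gap: 0.0002
clock 13.67 tcp [0.4925 0.0654 0.1814] jaw -10.51 tilt [-0.021 -0.001 -1.   ] gap 0.0002 F [-0.6 -0.4 -1. ] j [-0.03  0.19 -0.15  1.25 -0.    1.73]
-> shift [0.0017 0.0083 0.1683] spin -0.11
wrist 432 [[-109.3, -118.8, 61.7], [-95.1, -111.8, 77.1], [-80.0, -108.0, 81.2]]
wrist fork+ pct 3714 [[-114.1, -50.9, 83.6], [-95.1, -19.2, 88.1], [-75.5, 23.3, 89.7]]
wrist shank 819 [-95.1 -77.2  71.2]
side 86 [[-109.9, -111.4, 51.7], [-98.8, -107.4, 71.8], [-82.9, -105.1, 80.3]]
side fork+ pct 570 [[-114.7, -47.7, 82.5], [-96.0, -11.4, 87.2], [-76.0, 27.1, 89.8]]
side shank 73 [-96.3 -81.3  70. ]
top 0 
top fork+ pct 89 [[-112.9, 12.1, 83.1], [-95.0, 19.6, 87.8], [-74.9, 26.2, 92.4]]
tcp in mould [ -99.9 -150.9  181.4]
```

```bash
python3 -m inch '[[[0.001,0.003,0.03],0],[[0.001,0.007,0.065],0],[[0.001,0.007,0.1],0],[[0.001,0.007,0.13],0],[[0.001,0.007,0.15],0]]'
python3 -m inch '[[[0,0,0.006],0],[[0,0,0.012],0],[[0,0,0.018],0],[[0,0,0.018],0]]'
python3 p.py
```

```text
clock: 14.23
tcp_pos: [0.495, 0.0658, 0.0282]
orientation: [-0.007, 0.768, 0.64, -0.01]
wrist_force: [0.1, -0.6, -0.0]
finger_gap: -0.0003
clock: 14.57
tcp_pos: [0.495, 0.0659, 0.0101]
orientation: [-0.007, 0.768, 0.64, -0.01]
wrist_force: [-0.6, 0.1, 0.6]
finger_gap: 0.0002
clock 14.57 tcp [0.495  0.0659 0.0101] jaw -10.39 tilt [-0.024 -0.001 -1.   ] gap 0.0002 F [-0.6  0.1  0.6] j [-0.03  0.32 -0.42  0.85 -0.    1.72]
-> shift [-0.0001  0.0025 -0.0029] spin 0.01
wrist 2639 [[-109.7, -116.3, 55.5], [-94.6, -109.2, 76.0], [-79.8, -107.4, 81.1]]
wrist fork+ pct 6138 [[-114.0, -51.4, 83.5], [-94.8, -44.6, 88.1], [-75.6, -36.5, 89.6]]
wrist shank 4563 [-94.7 -76.2  71.4]
side 88 [[-110.0, -113.1, 53.5], [-99.7, -107.1, 70.7], [-82.7, -104.7, 79.9]]
side fork+ pct 571 [[-114.7, -48.4, 82.6], [-95.5, -11.8, 87.2], [-76.1, 26.9, 90.0]]
side shank 65 [-96.4 -79.6  70.5]
top 0 
top fork+ pct 312 [[-113.1, -33.2, 83.3], [-94.8, -3.7, 87.5], [-74.4, 25.1, 91.8]]
tcp in mould [ -97.5 -149.9   10.1]
```

Everything agrees: the pin's axis is at mould x≈-95, its underside at y≈-107, and the finger is behind it. Pushing along tool +x.

```bash
python3 -m inch '[[[0.005,0.001,0],0],[[0.01,0.001,0],0],[[0.015,0.001,0],0],[[0.02,0.001,0],0],[[0.025,0.001,0],0]]'
python3 -m inch '[[[0.005,0,0],0],[[0.01,0,0],0],[[0.015,0,0],0],[[0.02,0,0],0],[[0.02,0,0],0]]'
python3 p.py
```

```text
clock: 15.13
tcp_pos: [0.5011, 0.0879, 0.0116]
orientation: [-0.004, 0.769, 0.64, -0.011]
wrist_force: [-2.7, -16.9, 6.4]
finger_gap: -0.0
clock: 15.55
tcp_pos: [0.5051, 0.1086, 0.0116]
orientation: [-0.004, 0.768, 0.64, -0.011]
wrist_force: [-0.1, 0.7, -1.2]
finger_gap: -0.0004
clock 15.55 tcp [0.5051 0.1086 0.0116] jaw -10.42 tilt [-0.022 -0.007 -1.   ] gap -0.0004 F [-0.1  0.7 -1.2] j [ 0.06  0.35 -0.38  0.87 -0.01  1.81]
-> shift [-0.0439  0.0003 -0.001 ] spin -0.02
wrist 2704 [[-109.8, -87.9, 58.0], [-94.4, -80.9, 78.0], [-79.7, -79.9, 84.3]]
wrist fork+ pct 19655 [[-114.2, -50.2, 86.4], [-94.8, -25.8, 88.1], [-75.8, 3.5, 89.5]]
wrist shank 2995 [-94.8 -71.3  73.2]
side 103 [[-110.2, -97.6, 59.4], [-98.3, -79.8, 74.9], [-82.1, -77.1, 89.8]]
side fork+ pct 577 [[-114.8, -47.8, 82.4], [-95.8, -9.1, 87.1], [-76.0, 26.9, 90.1]]
side shank 44 [-97.  -75.8  73.7]
top 0 
tcp in mould [ -95.3 -106.2   11.6]
```

```bash
python3 -m inch '[[[0.003,0,0],0],[[0.006,0,0],0],[[0.01,0,0],0],[[0.014,0,0],0],[[0.016,0,0],0]]'
python3 -m inch '[[[0.003,0,0],0],[[0.006,0,0],0],[[0.009,0,0],0],[[0.011,0,0],0],[[0.011,0,0],0]]'
python3 p.py
```

```text
clock: 16.12
tcp_pos: [0.5077, 0.1245, 0.0111]
orientation: [-0.004, 0.768, 0.64, -0.011]
wrist_force: [-0.4, -0.6, 0.7]
finger_gap: 0.0
clock: 16.53
tcp_pos: [0.5097, 0.1358, 0.0109]
orientation: [-0.005, 0.768, 0.64, -0.011]
wrist_force: [-0.3, -0.3, 0.7]
finger_gap: 0.0003
clock 16.53 tcp [0.5097 0.1358 0.0109] jaw -10.36 tilt [-0.023 -0.007 -1.   ] gap 0.0003 F [-0.3 -0.3  0.7] j [ 0.11  0.37 -0.35  0.88 -0.    1.86]
-> shift [-0.0715  0.0006 -0.0013] spin 0.04
wrist 896 [[-106.3, -61.5, 78.8], [-94.6, -56.4, 84.1], [-83.4, -53.3, 85.9]]
wrist fork+ pct 23892 [[-114.1, -49.7, 86.4], [-94.8, -16.2, 88.1], [-75.8, 23.3, 89.4]]
wrist shank 780 [-94.7 -66.7  77.7]
side 10 [[-105.2, -69.9, 69.2], [-95.8, -60.5, 84.4], [-90.3, -54.1, 95.0]]
side fork+ pct 561 [[-114.7, -48.3, 82.6], [-96.0, -11.8, 87.2], [-76.4, 26.7, 89.7]]
side shank 28 [-96.5 -66.4  80.1]
top 0 
tcp in mould [-95.7 -78.5  10.9]
```

Head at roughly y≈-53; 4–5 mm are left. I'll go in small steps until the force rises.

```bash
python3 -m inch '[[[0.001,0,0],0],[[0.002,0,0],0],[[0.003,0,0],0],[[0.003,0,0],0]]'
python3 -m inch '[[[0.0005,0,0],0],[[0.001,0,0],0],[[0.0015,0,0],0]]'
python3 -m inch '[[[0.0005,0,0],0],[[0.001,0,0],0],[[0.0015,0,0],0]]'
```

```text
clock: 17.02
tcp_pos: [0.5099, 0.1375, 0.0108]
orientation: [-0.004, 0.768, 0.64, -0.012]
wrist_force: [-0.3, -4.1, 0.9]
finger_gap: -0.0003
clock: 17.27
tcp_pos: [0.51, 0.1376, 0.0108]
orientation: [-0.003, 0.769, 0.64, -0.013]
wrist_force: [-1.3, -8.5, 2.9]
finger_gap: 0.0
clock: 17.52
tcp_pos: [0.5099, 0.1374, 0.0109]
orientation: [-0.002, 0.769, 0.639, -0.014]
wrist_force: [-1.3, -10.3, 3.4]
finger_gap: 0.0002
```

It stops hard at TCP y≈-76.7, about where home was expected. Backing off to inspect.

```bash
python3 -m inch '[[[-0.01,0,0],0],[[-0.025,0,0],0],[[-0.04,0,0],0],[[-0.05,0,-0.02],0],[[-0.06,0,-0.05],0]]'
python3 -m inch '[[[0,0,-0.03],0],[[0,0,-0.06],0],[[0,0,-0.06],0],[[0,0,-0.06],0]]'
python3 p.py; python3 - <<'E'
from h import *
import glob,os
f=sorted(glob.glob('pics/p*.png'),key=os.path.getmtime)[-1]
w=cv2.imread(f);k=cam('side')['image'][190:310,230:390,::-1]
cv2.imwrite('pics/fin.png',np.hstack([cv2.resize(w,(400,300)),cv2.resize(k,(400,300))]))
E
```

```text
clock: 17.93
tcp_pos: [0.4972, 0.0789, 0.0598]
orientation: [-0.005, 0.769, 0.639, -0.016]
wrist_force: [1.1, 1.1, 0.4]
finger_gap: -0.0
clock: 18.27
tcp_pos: [0.5009, 0.0799, 0.1217]
orientation: [-0.003, 0.769, 0.639, -0.014]
wrist_force: [-0.9, -1.0, -0.5]
finger_gap: -0.0
clock 18.27 tcp [0.5009 0.0799 0.1217] jaw -10.52 tilt [-0.025 -0.012 -1.   ] gap -0.0 F [-0.9 -1.  -0.5] j [ 0.01  0.24 -0.23  1.12 -0.01  1.76]
-> shift [-0.0131  0.0018  0.109 ] spin -0.12
wrist 678 [[-109.2, -62.8, 74.9], [-94.4, -56.6, 81.6], [-79.7, -52.4, 85.8]]
wrist fork+ pct 5547 [[-114.1, -50.5, 84.9], [-94.9, -22.2, 88.1], [-75.7, 16.7, 89.6]]
wrist shank 26 [-95.  -64.7  71.9]
side 0 
side fork+ pct 565 [[-114.7, -47.6, 82.7], [-95.8, -12.0, 87.2], [-76.5, 26.6, 90.2]]
top 0 
top fork+ pct 27 [[-112.7, 18.2, 82.5], [-103.4, 22.6, 87.6], [-89.7, 26.8, 92.4]]
tcp in mould [ -94.2 -135.1  121.7]
```

View pics/fin.png

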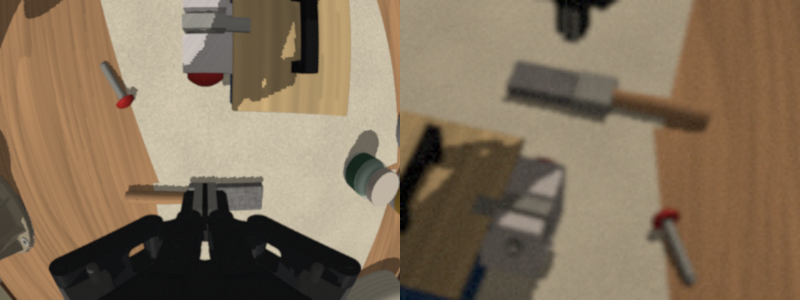

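```bash
cat >> p.py <<'E'
H=cv2.cvtColor(c['image'],cv2.COLOR_RGB2HSV);M=mould(W)
m=((H[...,0]<10)|(H[...,0]>170))&(H[...,1]>90)&(abs(M[...,0]+95)<25)&(M[...,1]<-45)&(M[...,1]>-80)&(M[...,2]>60)
ys,xs=np.where(m); k=int(np.median(xs))
for r in range(ys.min()-4,ys.max()+3): print(r,c['image'][r,k],M[r,k].round(1))
k=cam('side');P=world(k);H=cv2.cvtColor(k['image'],cv2.COLOR_RGB2HSV);M=mould(P)
m=(H[...,0]>10)&(H[...,0]<30)&(H[...,1]>70)&(abs(M[...,0])<75)&(abs(M[...,1])<95)&(abs(M[...,2]-68)<7)
q=M[m];A=np.c_[q[:,:2],np.ones(len(q))];print('cover top',np.linalg.lstsq(A,q[:,2],rcond=None)[0].round(4),np.percentile(q,[.5,99.5],axis=0).round(1))
E
python3 p.py | tail -32
```

```text
113 [74 13 11] [-94.4 -59.9  82.5]
114 [75 18 17] [-94.4 -60.6  81.2]
115 [74 17 16] [-94.4 -61.3  79.3]
116 [73 16 15] [-94.4 -62.   78.2]
117 [70 12  9] [-94.4 -62.7  77.4]
118 [70 18 14] [-94.5 -63.4  75.8]
119 [82 46 40] [-94.5 -64.1  75.5]
120 [122 101  88] [-94.5 -64.9  71.9]
121 [168 152 133] [-95.4 -68.4   0.4]
122 [192 180 158] [-95.4 -69.3  -1.3]
123 [197 187 163] [-95.4 -70.2   1.1]
124 [200 190 166] [-95.4 -71.1   0.3]
125 [198 189 165] [-95.4 -72.    0.5]
126 [195 185 161] [-95.4 -72.9   1.6]
127 [194 184 161] [-95.4 -73.9  -0.1]
128 [196 186 162] [-95.4 -74.8  -0.3]
129 [198 188 164] [-95.4 -75.7   0. ]
130 [200 189 165] [-95.4 -76.5   2.1]
131 [200 190 166] [-95.4 -77.5   1.1]
132 [201 190 167] [-95.4 -78.4   0.8]
133 [202 192 168] [-95.4 -79.3   0.7]
134 [201 190 166] [-95.4 -80.3   0.1]
135 [200 189 165] [-95.4 -81.1   0.8]
136 [201 190 166] [-95.4 -82.1   0.5]
137 [201 191 167] [-95.4 -83.    0.4]
138 [201 190 166] [-95.4 -83.8   1.8]
139 [200 189 166] [-95.4 -84.8   1.2]
140 [198 187 163] [-95.4 -85.9  -1.1]
141 [197 187 163] [-95.4 -86.7   0.8]
142 [197 186 163] [-95.4 -87.6   0.9]
cover top [ 1.60000e-03 -1.60000e-03  6.73146e+01] [[-67.4 -86.6  61.9]
 [ 65.9  86.6  71.1]]
```

```bash
python3 -c "
from workcell import env
print(env.get_state()['clock']); env.hand_in()"
```

```text
18.6667
the job is handed in; nothing more can be done
```

The mould is closed and pinned, and I handed the job in at 18.7 s. `hand_in` gives no verdict, so what follows is from my own measurements.

- **Cover:** I gripped it by the handle, set it on the rim under force feedback and released it. The last check put its top at about 67.3 mm (68 expected when seated), level to about 0.002 rad, and centred within about 1 mm. The lug is visible between the cheeks.
- **Pin:** I pushed its head with shut fingers until it stopped at about 10 N. The dome tip then read y ≈ -64.5 mm, so the head's underside is at about -50.5 mm. The same camera put the cheek face at -50.5 mm, so the head is flush. The pin's axis is at x ≈ -95 mm.
- **Failed or disagreeing checks:**
    - My first grasp closed on nothing above the handle, because the real fingertips sit about 42 mm behind the reported TCP. I measured this with the side and wrist cameras and corrected for it.
    - The tool picked up about 0.02 rad of tilt along the way, which did no harm.
    - The side camera no longer saw the pin head at the end, so the flush reading rests on the wrist camera and the contact force.
- **Bystanders:** The jar and brush looked unmoved in the pictures; I did not measure them again. The arm was clear of everything at hand-in.
- **Pictures:** I viewed 8.

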